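Pack the metal-sample jars in the transport can, heaviest at the bottom

TASK

Three sealed sample jars look alike but weigh differently: heft them to judge their weights, then stack all three on the round metal base of the transport can, the heaviest first at the bottom, the middle one on it and the lightest on top. The stack must stand straight in the middle of the base, each jar sitting in the lid below. Keep the jars upright throughout, and leave the tip box, the tube rack and the wash bottle where they are.

Things in the scene. Friction and masses are not known exactly. Their poses are not given: they have to be found in the camera images.
- jar_a_mid (a point): white plastic jar with grey ribbed screw lid, round, 55 mm across (58 over the lid's ribs), 61 mm tall, upright on the bench. Lid top flat at 58 mm inside a 3 mm high lip (50 mm inside). The foot tapers to 40 mm across (46 at 3 mm up, full width at 7.5 mm) and drops into the lip below: each stacked jar raises the next by 58 mm. This point: on its axis, 30 mm above its underside; z up.
- jar_b_mid (a point): outwardly the same jar as jar_a. The three weigh about 0.14, 0.30 and 0.55 kg (each within 10 %); which is which changes every time and does not follow from name or place. This point: on its axis, 30 mm above its underside; z up.
- jar_c_mid (a point): outwardly the same jar as jar_a. Sealed in each jar is a solid metal disc that cannot be seen (a different metal in each), with about 1.5 mm play sideways and 8 mm above. This point: on its axis, 30 mm above its underside; z up.
- seat (a point): the centre of the seat on the transport can's base: a flat aluminium disc 131 mm across and 8 mm thick, fixed to the bench, with a raised round lip in its middle (60 mm inside, 68 mm outside, 3 mm high) inside which the bottom jar stands. This point lies on the disc's top face, 8 mm above the bench; z is up
- tip_box: bystander: blue pipette-tip box, 85 x 120 x 48 mm high, loose on the bench; origin at the centre of its underside
- tube_rack: bystander: long black rack with capped clear tubes, 60 x 200 mm, 58 mm high, loose on the bench; origin at the centre of its underside
- wash_bottle: bystander: white wash bottle with a blue cap and spout, 68 mm across, about 190 mm high, loose on the bench; origin at the centre of its underside
Not all that is in view belongs to the job. Leave any orange or red look-alike of the part that bears jar_c_mid alone. Of the things that look like the part that bears seat, the smallest one is meant.

How it is judged:
By the outcome, as a careful person would: the job done as asked, in the order asked, and still so for the second after the job is handed in, with the robot touching nothing.
It also fails if it takes over 72 s, if anything falls off the work surface, if the arm or the gripper's body presses on something with over 40 N, if the wrist force passes 120 N, or if a joint passes its speed limit or range.

ROBOT

A 6-joint arm with a two-finger parallel gripper is mounted at the origin on the work surface. World frame = base frame: x ahead of the robot, y to its left, z up, the work surface at z = 0. Lengths are in m, angles in rad, forces in N, time in s.
With the tool pointing down it reaches from about 0.35 to 0.975 m from the base axis. Payload 7.1 kg.
Tool frame: the origin (TCP) lies midway between the tips of the shut fingers; the grasp point (between the pads) lies 19 mm behind it; z points along the fingers, x is the direction in which the jaws open and shut, and the axes are right-handed (so a half turn about z gives the same grasp; the last joint's range is limited). The gripper opens to 88 mm and grips with 3 to 60 N. Pads are 20 mm wide; open, the fingers measure 115 mm over their backs; the gripper's body (75 mm by 178 mm) begins 61 mm behind the grasp point.
Start: joints at [1.236, 0.423, 1.63, -0, 1.089, -0.019], TCP at [0.194, 0.594, 0.199] pointing down, gripper open.
Joint ranges: [-3, 3], [-0.9, 2.11], [0.09, 2.58], [-1.31, 4.45], [0.11, 2.69], [-2.54, 2.54]. Speed limits (rad/s): [2.39, 2.39, 3.01, 3.14, 3.14, 3.14].

INTERFACE

Orientations are given as a unit quaternion [w, x, y, z].
In Python, from station import move_pose, movel, movej, command_gripper, wait, inverse_kinematics, read_camera, camera_info, MotionError, job_done, get_time, get_joint_pos, get_qvel, get_effort, get_tcp_pos, get_ee_rot, get_ft_force, get_ft_torque, get_grip_width gives the robot as it stands. Calls block until the motion is done:
- move_pose(position, orientation): joint-space move of the TCP to a pose.
- movel(position, frame=None, v=0.15, until_force=None): straight line of the TCP; frame=None keeps the orientation; v is the mean speed in m/s. With until_force (N) it stops when the force on the tool has changed by that much, and returns True; else False.
- movej(angles): joint-space move.
- command_gripper(opening): opening from 0.0 (shut) to 1.0 (fully open); the grip force is fixed at half the most; returns when the fingers have stopped.
- wait(seconds).
- inverse_kinematics(position, orientation): joint angles nearest the present ones, or None.
- read_camera(name): name is "side" or "top"; returns the picture (480x640x3 uint8, red, green, blue); there is no depth.
- camera_info(name): a dict with "intrinsics" (3x3 intrinsics, pixels), "T" (4x4, takes a point from camera to world coordinates). Camera axes: x right, y up, looking along -z (the intrinsics and any distortion apply to the point x, -y, -z); pixel columns grow to the right and rows downward; lengths in m; the calibration is good to about 2 mm. A picture is of the moment at which its call begins. camera_info takes no time and is no camera call.
A pose or a line that the arm cannot do raises MotionError and nothing moves.
- job_done(): hands the job in, once; it reports no verdict.
Readings, each from a call of its own:
- get_time(): time.
- get_joint_pos(): joint angles.
- get_qvel(): joint speeds.
- get_effort(): joint torques, N m.
- get_tcp_pos(): TCP position.
- get_ee_rot(): TCP orientation.
- get_ft_force(): force on the tool from outside, world axes, zero at the start.
- get_ft_torque(): the same for the moment, N m.
- get_grip_width(): opening from 0.0 (shut) to 1.0 (fully open).
Only numpy, scipy, OpenCV 4.12 (cv2) and the standard library are available. Lean on these libraries where they do the work, as an engineer would, in place of code of your own. Each camera call takes 0.05 s, during which the arm holds its last target.

## Working session

There is one attempt and no reset: what is moved stays moved. The work goes in short steps, each a Python script; the robot and the scene stay as the last script left them, time stands still between calls to the robot, and variables do not carry over. Pictures are saved under pics/ and viewed, and the job is handed in when it is done.

```bash
ls; mkdir -p pics; python3 - <<'E'
from station import *
import cv2,numpy as np
print(get_time())
for n in("side","top"):
    im=read_camera(n); cv2.imwrite(f"pics/{n}0.png",im[:,:,::-1]); c=camera_info(n); print(n,np.round(c["T"],3).tolist(),np.round(c["intrinsics"],1).tolist(),[k for k in c])
print(get_time(),get_ft_force(),get_ee_rot(),get_tcp_pos())
E
```

```text
pics
0.0
side [[0.955, 0.169, -0.242, 0.29], [-0.295, 0.586, -0.755, -0.627], [0.014, 0.793, 0.61, 0.628], [0.0, 0.0, 0.0, 1.0]] [[448.6, 0.0, 319.4], [0.0, 448.6, 239.1], [0.0, 0.0, 1.0]] ['intrinsics', 'T']
top [[0.001, 0.992, -0.128, 0.364], [-1.0, 0.001, -0.004, 0.067], [-0.004, 0.128, 0.992, 1.25], [0.0, 0.0, 0.0, 1.0]] [[624.2, 0.0, 313.0], [0.0, 624.2, 229.5], [0.0, 0.0, 1.0]] ['intrinsics', 'T']
0.1 [-0.2041529  -0.89042854  0.3266019 ] [ 3.71578394e-04  8.09507460e-01  5.87109211e-01 -5.54713066e-04] [0.19390045 0.59360849 0.19798883]
```

```bash
sleep 1
```

```text
(no output)
```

View pics/top0.png

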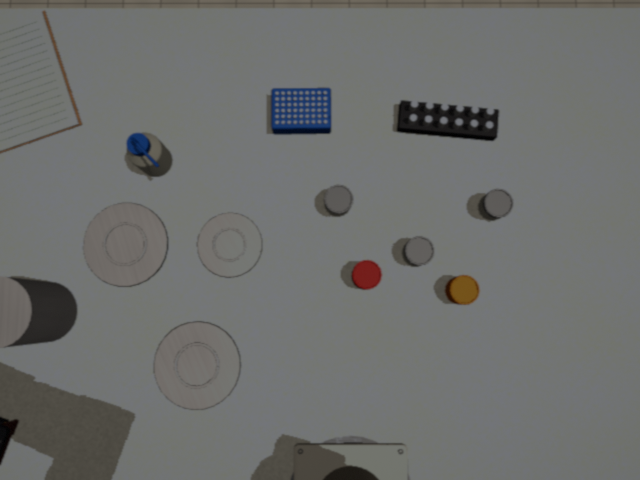

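View pics/side0.png

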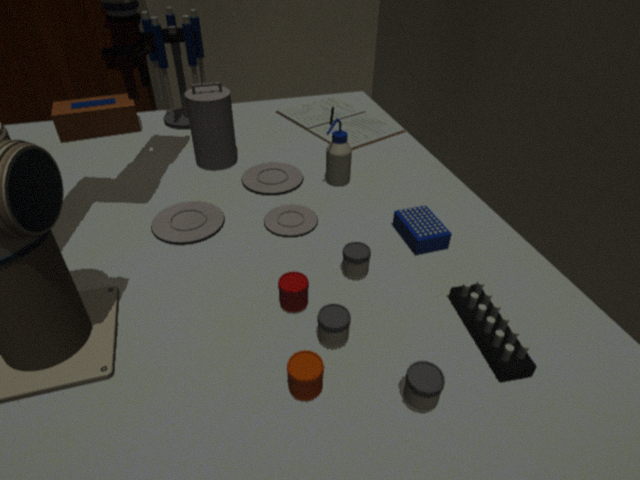

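Top view: the grey jars are near pixels (338,200), (418,251) and (496,204). The smallest disc, which is the seat, is near (230,245). The red (366,275) and orange (462,290) look-alikes stay where they are.

```bash
python3 - <<'E'
import cv2,numpy as np
im=cv2.imread("pics/top0.png")
c=im[170:310,190:530]; c=cv2.convertScaleAbs(c,alpha=1.5)
cv2.imwrite("pics/crop_a.png",cv2.resize(c[15:105,130:330],None,fx=4,fy=4,interpolation=cv2.INTER_CUBIC))
cv2.imwrite("pics/crop_b.png",cv2.resize(c[30:120,0:90],None,fx=6,fy=6,interpolation=cv2.INTER_CUBIC))
s=cv2.imread("pics/side0.png"); s=cv2.convertScaleAbs(s,alpha=1.5)
cv2.imwrite("pics/crop_c.png",cv2.resize(s[190:420,250:450],None,fx=2.5,fy=2.5,interpolation=cv2.INTER_CUBIC))
E
```

```text
(no output)
```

View pics/crop_a.png

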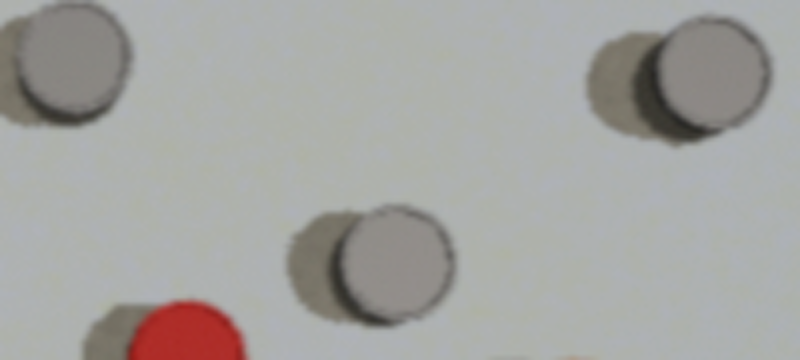

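View pics/crop_b.png

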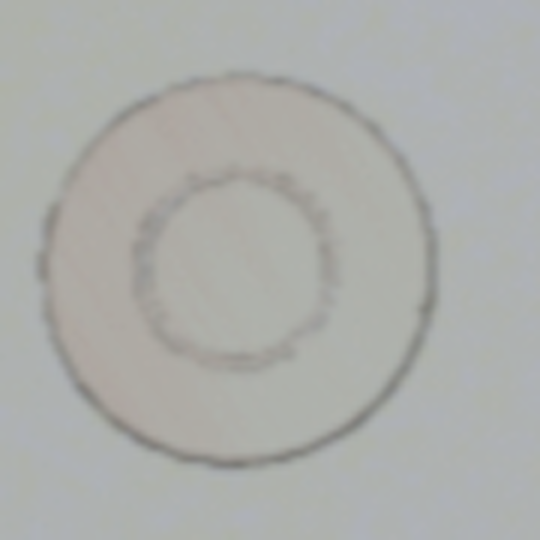

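View pics/crop_c.png

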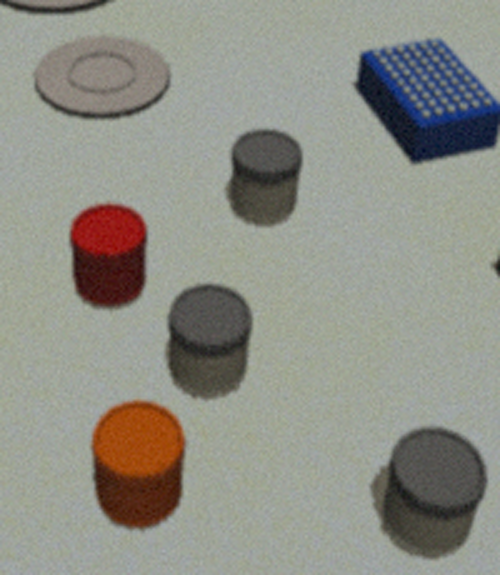

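```bash
cat > h.py <<'E'
import cv2,numpy as np
from station import *
def ray(cam,u,v,z):
    c=camera_info(cam);K=np.array(c["intrinsics"]);T=np.array(c["T"])
    d=np.linalg.inv(K)@[u,v,1]; d=T[:3,:3]@[d[0],-d[1],-d[2]]; o=T[:3,3]
    return o+d*(z-o[2])/d[2]
E
python3 - <<'E'
from h import *
t=cv2.imread("pics/top0.png");s=cv2.imread("pics/side0.png")
def lid(im,u,v,win,tol):
    u0,v0=u-win,v-win
    k=8
    c=cv2.resize(cv2.medianBlur(im,3)[v0:v+win,u0:u+win],None,fx=k,fy=k,interpolation=cv2.INTER_CUBIC).astype(int)
    seed=np.median(c[k*win-24:k*win+24,k*win-24:k*win+24].reshape(-1,3),axis=0)
    m=(np.abs(c-seed).max(2)<tol).astype(np.uint8)
    m=cv2.morphologyEx(m,cv2.MORPH_OPEN,np.ones((25,25),np.uint8))
    n,l=cv2.connectedComponents(m); m=(l==l[k*win,k*win]).astype(np.uint8)
    ct=max(cv2.findContours(m,0,1)[0],key=len)
    e=cv2.fitEllipse(cv2.convexHull(ct)); 
    return (e[0][0]+.5)/k-.5+u0,(e[0][1]+.5)/k-.5+v0,np.array(e[1])/k,seed
for nm,a,b in(("1",(338,199),(356,251)),("2",(419,251),(334,317)),("3",(498,203),(425,377))):
  for tol in(10,14):
    for cam,im,p in(("top",t,a),("side",s,b)):
        r=lid(im,*p,20 if cam=="top" else 24,tol); print(nm,cam,tol,np.round(r[:2],1),np.round(r[2],1),r[3],np.round(ray(cam,*r[:2],.060),4))
# seat: dark outline -> ellipse fit
for cam,im,p,w in(("top",t,(230,245),42),("side",s,(291,220),36)):
    g=cv2.GaussianBlur(cv2.cvtColor(im,cv2.COLOR_BGR2GRAY),(3,3),0)
    x0,y0=p[0]-w,p[1]-w
    sub=im[y0:y0+2*w,x0:x0+2*w].astype(int); d=cv2.GaussianBlur((sub[:,:,0]-sub[:,:,2]).astype(np.float32),(5,5),0)
    m=(cv2.adaptiveThreshold(g[y0:y0+2*w,x0:x0+2*w],255,0,1,15,5))
    cs,_=cv2.findContours(m,0,1)
    for ct in cs:
        if len(ct)>40:
            e=cv2.fitEllipse(cv2.convexHull(ct)); u,v=e[0][0]+x0,e[0][1]+y0
            print("seat",cam,np.round((u,v),1),np.round(e[1],1),np.round(ray(cam,u,v,.006),4))
    m,_2=None,None
    # inner lip
    mm=cv2.adaptiveThreshold(g[y0:y0+2*w,x0:x0+2*w],255,0,1,15,3)
    cs,_=cv2.findContours(mm,cv2.RETR_LIST,1)
    for ct in cs:
        e0=cv2.fitEllipse(ct) if len(ct)>30 else None
        if e0: print("  c",np.round((e0[0][0]+x0,e0[0][1]+y0),1),np.round(e0[1],1),np.round(ray(cam,e0[0][0]+x0,e0[0][1]+y0,.009),4))
E
```

```text
1 top 10 [338.  197.8] [25.7 27.4] [86. 89. 91.] [0.5789 0.0231 0.06  ]
1 side 10 [356.6 250. ] [16.2 26.7] [54. 55. 57.] [0.5777 0.0221 0.06  ]
1 top 14 [338.5 198. ] [27.1 29.5] [86. 89. 91.] [0.5785 0.022  0.06  ]
1 side 14 [356.5 250.1] [16.8 27.3] [54. 55. 57.] [0.5773 0.0219 0.06  ]
2 top 10 [418.6 249.6] [24.3 28.8] [92. 94. 97.] [ 0.4783 -0.1307  0.06  ]
2 side 10 [333.8 315.8] [22.8 32.2] [52. 55. 56.] [ 0.4766 -0.1339  0.06  ]
2 top 14 [419.2 249.9] [25.9 30.5] [92. 94. 97.] [ 0.4779 -0.1319  0.06  ]
2 side 14 [333.9 315.9] [24.3 33.1] [52. 55. 56.] [ 0.4766 -0.1341  0.06  ]
3 top 10 [497.6 202. ] [24.2 27.9] [88. 90. 93.] [ 0.5708 -0.2849  0.06  ]
3 side 10 [424.6 376.8] [27.9 37.7] [52. 55. 56.] [ 0.5675 -0.2879  0.06  ]
3 top 14 [497.8 202.4] [24.9 29.6] [88. 90. 93.] [ 0.5701 -0.2854  0.06  ]
3 side 14 [425.5 376.6] [29.7 39.2] [52. 55. 56.] [ 0.569 -0.288  0.06 ]
seat top [226.3 255.9] [ 9.3 24.3] [0.4706 0.2446 0.006 ]
seat top [232.3 239.5] [22.7 28.6] [0.5036 0.2333 0.006 ]
seat top [229.4 244.8] [66.2 67.3] [0.4929 0.2389 0.006 ]
  c [229.  244.3] [28.8 29.4] [0.4935 0.2393 0.009 ]
  c [228.8 244.5] [33.4 34.6] [0.4932 0.2397 0.009 ]
  c [229.3 244.5] [61.6 62.6] [0.4932 0.2387 0.009 ]
  c [229.5 244.8] [65.9 67.1] [0.4926 0.2383 0.009 ]
seat side [289.9 221. ] [12.1 26.3] [0.4905 0.232  0.006 ]
seat side [290.6 217.6] [17.  25.4] [0.4957 0.2453 0.006 ]
seat side [290.3 221.5] [32.3 55.4] [0.4911 0.2299 0.006 ]
seat side [277.1 188.5] [13.3 45.8] [0.4946 0.3864 0.006 ]
  c [290.5 221.4] [24.1 43.6] [0.4906 0.2259 0.009 ]
  c [290.4 221.3] [31.9 55.3] [0.4904 0.2264 0.009 ]
  c [277.6 188.5] [11.7 41.4] [0.4948 0.3812 0.009 ]
```

The top and side fits of each jar agree to within 1–3 mm. I'll use the top camera as reference and start hefting with jar 1.

```bash
cat >> h.py <<'E'
Q=[0,1,0,0]
def ft(n=15):
    a=[]
    for _ in range(n): a.append(get_ft_force()); wait(0.02)
    return np.mean(a,0)
def grab(x,y,zg,clear):
    "approach above, descend, close; lift 25 mm and return measured weight (N)"
    move_pose([x,y,clear],Q)
    movel([x,y,zg],v=0.2); f0=ft()
    command_gripper(0.0); w=get_grip_width()
    movel([x,y,zg+0.03],v=0.12); wait(0.15); f1=ft()
    print("width mm",round(88*w,1),"dF",np.round(f1-f0,2),"t",round(get_time(),2),"tcp",np.round(get_tcp_pos(),4))
    return f0[2]-f1[2]
E
python3 - <<'E'
from h import *
print(grab(.5785,.0225,.011,.11))
E
```

```text
width mm 55.2 dF [-0.55  0.09 -1.03] t 4.87 tcp [0.5782 0.0225 0.0405]
1.0274331460018968
```

Jar 1 reads 1.0 N, so it is the light one. I'll set it down and heft jar 3 next.

```bash
python3 - <<'E'
from h import *
print(ft(10))
movel([.5785,.0225,.0115],v=.1); command_gripper(1.0); movel([.5785,.0225,.11],v=.25)
print(get_time(),ft(10))
print(grab(.570,-.2865,.011,.11))
cv2.imwrite("pics/top1.png",read_camera("top")[:,:,::-1]);cv2.imwrite("pics/side1.png",read_camera("side")[:,:,::-1])
E
```

```text
[ 0.08495596 -0.16145569 -1.09088859]
6.7 [-0.45719159 -0.16552439 -0.45993778]
width mm 55.5 dF [-0.11  0.33 -5.3 ] t 10.36 tcp [ 0.5698 -0.2864  0.0405]
5.2967070207313185
```

Jar 3 reads 5.3 N, so it is the heaviest and goes on the base first. Before placing it I'll check the camera bias against jar 1, whose x is now known to be 0.578.

```bash
cat >> h.py <<'E'
def lid(im,u,v,win=20,tol=12,k=8):
    u,v=int(round(u)),int(round(v)); u0,v0=u-win,v-win
    c=cv2.resize(cv2.medianBlur(im,3)[v0:v+win,u0:u+win],None,fx=k,fy=k,interpolation=cv2.INTER_CUBIC).astype(int)
    seed=np.median(c[k*win-24:k*win+24,k*win-24:k*win+24].reshape(-1,3),axis=0)
    m=(np.abs(c-seed).max(2)<tol).astype(np.uint8)
    m=cv2.morphologyEx(m,cv2.MORPH_OPEN,np.ones((25,25),np.uint8))
    n,l=cv2.connectedComponents(m); m=(l==l[k*win,k*win]).astype(np.uint8)
    ct=max(cv2.findContours(m,0,1)[0],key=len)
    e=cv2.fitEllipse(cv2.convexHull(ct))
    return (e[0][0]+.5)/k-.5+u0,(e[0][1]+.5)/k-.5+v0,np.round(np.array(e[1])/k,1)
def proj(cam,p):
    c=camera_info(cam);K=np.array(c["intrinsics"]);T=np.array(c["T"])
    q=T[:3,:3].T@(np.array(p)-T[:3,3]); q=K@[q[0],-q[1],-q[2]]; return q[:2]/q[2]
E
python3 - <<'E'
from h import *
t0=cv2.imread("pics/top0.png");t=cv2.imread("pics/top1.png")
for im in(t0,t):
  r=lid(im,338,199); print(r,ray("top",*r[:2],.06))
s=cv2.imread("pics/side1.png")
r=lid(s,356,251,24); print(r,ray("side",*r[:2],.06))
a=cv2.convertScaleAbs(t,alpha=1.5)[170:320,170:540]
cv2.imwrite("pics/c1.png",cv2.resize(a,None,fx=2,fy=2,interpolation=cv2.INTER_CUBIC))
s0=cv2.convertScaleAbs(s,alpha=1.5)[190:250,250:335]
cv2.imwrite("pics/c2.png",cv2.resize(s0,None,fx=8,fy=8,interpolation=cv2.INTER_CUBIC))
E
```

```text
(338.4478416442871, 197.8563003540039, array([26.9, 28.5])) [0.57871251 0.02214514 0.06      ]
(337.93697357177734, 197.28514671325684, array([26. , 27.9])) [0.57983291 0.02312867 0.06      ]
(356.9283638000488, 250.03769302368164, array([16.2, 26.7])) [0.57821256 0.02187039 0.06      ]
```

View pics/c1.png

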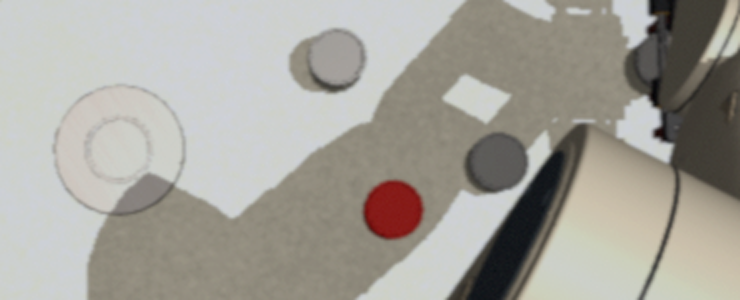

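View pics/c2.png

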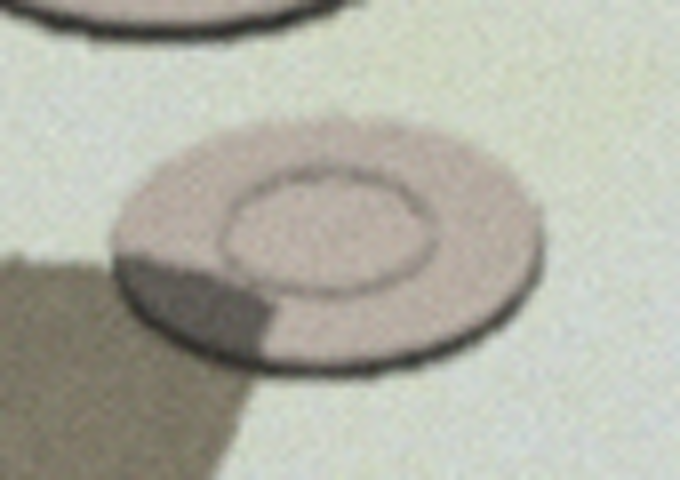

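```bash
python3 - <<'E'
from h import *
print(ray("side",290.7,218.4,.010)); print(ray("top",229.1,244.5,.010))
# outer top-face circle by known radius: predicted extremes in side
for c in ([.4925,.239],[.492,.237],[.4905,.235]):
  P=[proj("side",[c[0]+.0655*np.cos(a),c[1]+.0655*np.sin(a),.008]) for a in np.linspace(0,6.28,200)]
  P=np.array(P); print(c,((P.min(0)-[250,190]+.5)*8).round(),((P.max(0)-[250,190]+.5)*8).round())
  P=np.array([proj("top",[c[0]+.0655*np.cos(a),c[1]+.0655*np.sin(a),.008]) for a in np.linspace(0,6.28,200)])
  print("  top crop_b",((P.min(0)-[190,200]+.5)*6).round(),((P.max(0)-[190,200]+.5)*6).round())
E
```

```text
[0.49377701 0.23652156 0.01      ]
[0.49306697 0.23896685 0.01      ]
[0.4925, 0.239] [105. 114.] [541. 364.]
  top crop_b [42. 78.] [435. 469.]
[0.492, 0.237] [104. 117.] [542. 368.]
  top crop_b [48. 80.] [441. 471.]
[0.4905, 0.235] [101. 121.] [539. 373.]
  top crop_b [54. 84.] [447. 475.]
```

The two cameras put the seat at about (0.493, 0.238). I'll place jar 3 there.

```bash
cat >> h.py <<'E'
def place(x,y,zr,zc,ztop=None):
    p=get_tcp_pos(); movel([p[0],p[1],zc],v=.25)
    move_pose([x,y,zc],Q); movel([x,y,zr+.012],v=.2)
    hit=movel([x,y,zr-.001],v=.03,until_force=6); print("hit",hit,np.round(get_tcp_pos(),4),"t",get_time())
E
python3 - <<'E'
from h import *
place(.493,.238,.0195,.16)
print(ft(5)); command_gripper(1.0); movel([.493,.238,.10],v=.25)
print(get_time())
# go towards jar2, look on arrival
move_pose([.4775,-.1325,.11],Q)
cv2.imwrite("pics/top2.png",read_camera("top")[:,:,::-1]);cv2.imwrite("pics/side2.png",read_camera("side")[:,:,::-1])
print(get_time())
E
python3 - <<'E'
import cv2
for n,(a,b,c,d) in(("top2",(190,310,160,300)),("side2",(150,290,230,390))):
  cv2.imwrite(f"pics/z{n}.png",cv2.resize(cv2.convertScaleAbs(cv2.imread(f"pics/{n}.png"),alpha=1.5)[a:b,c:d],None,fx=4,fy=4,interpolation=2))
E
```

```text
hit True [0.4934 0.2381 0.0189] t 14.25
[0.22522289 0.16630764 5.22185778]
15.4917
16.975
```

```bash
sleep 0
```

```text
(no output)
```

View pics/ztop2.png

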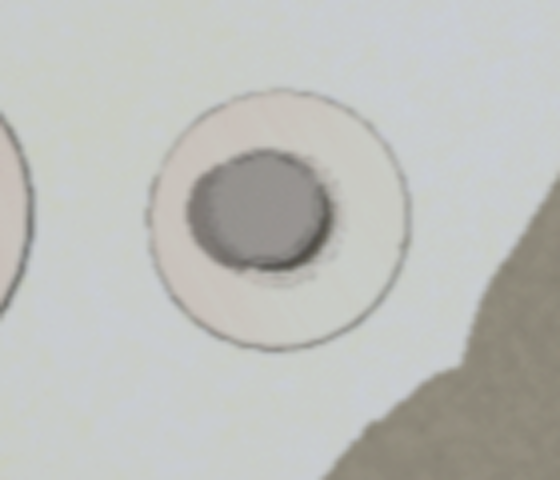

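View pics/zside2.png

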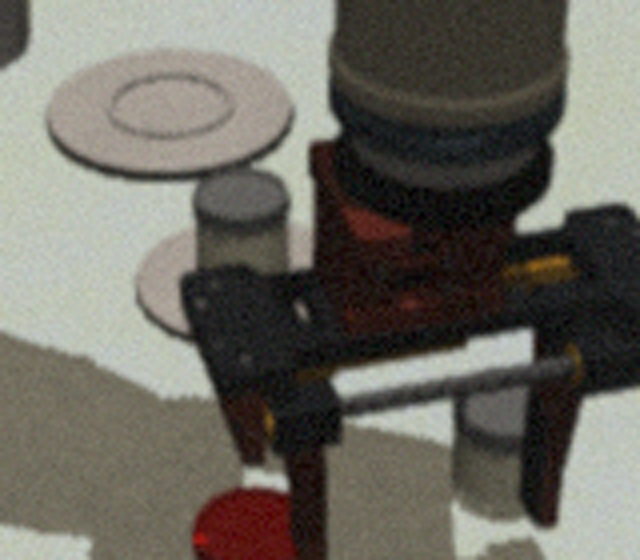

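```bash
python3 - <<'E'
from h import *
t=cv2.imread("pics/top2.png");s=cv2.imread("pics/side2.png")
for tol in(10,14):
  u=proj("top",[.493,.238,.068]);r=lid(t,*u,20,tol);print(r,u,ray("top",*r[:2],.068))
  u=proj("side",[.493,.238,.068]);r=lid(s,*u,18,tol);print(r,u,ray("side",*r[:2],.068))
E
```

```text
(225.72317504882812, 240.2829360961914, array([27.2, 28.5])) [225.43972343 241.36912995] [0.49508193 0.23749977 0.068     ]
(289.77589416503906, 198.29425239562988, array([10.6, 23.5])) [289.59628522 197.6323021 ] [0.49270002 0.23510836 0.068     ]
(225.49621963500977, 240.30043601989746, array([28.6, 29.7])) [225.43972343 241.36912995] [0.49504799 0.23793174 0.068     ]
(289.687068939209, 198.06387901306152, array([11.9, 23.6])) [289.59628522 197.6323021 ] [0.49274558 0.23613001 0.068     ]
```

Jar 3 sits in the lip, within about 1.5 mm of the middle in both views (top lid (225.6,240.3), side lid (289.7,198)). Next I'll take jar 2, expecting about 3 N.

```bash
python3 - <<'E'
from h import *
w=grab(.4775,-.1325,.011,.11); print("W",w)
if 2<w<4.2:
    place(.4933,.2373,.0195+.058,.2)
    print(ft(5))
    cv2.imwrite("pics/side3.png",read_camera("side")[:,:,::-1])
E
python3 - <<'E'
import cv2
for n,(a,b,c,d) in(("side3",(130,260,220,380)),):
  cv2.imwrite(f"pics/z{n}.png",cv2.resize(cv2.convertScaleAbs(cv2.imread(f"pics/{n}.png"),alpha=1.7)[a:b,c:d],None,fx=4,fy=4,interpolation=2))
E
```

```text
width mm 56.1 dF [-0.1   0.01 -3.29] t 19.52 tcp [ 0.4772 -0.1324  0.0406]
W 3.2871315428571974
hit True [0.4942 0.2377 0.0797] t 22.775
[0.93235614 0.54692653 3.05070676]
```

```bash
sleep 0
```

```text
(no output)
```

View pics/zside3.png

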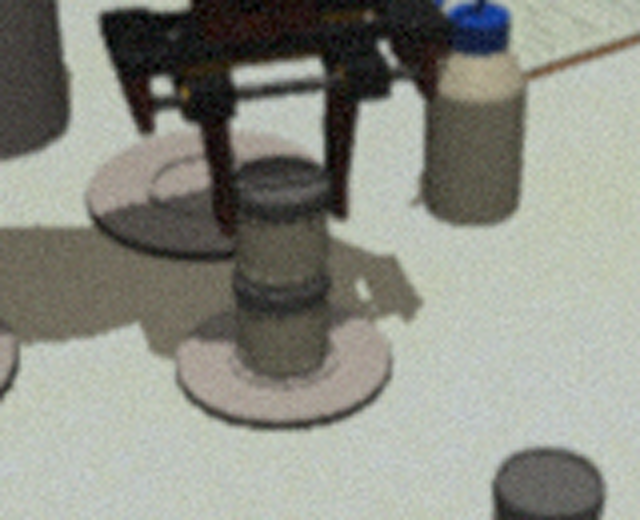

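```bash
python3 - <<'E'
from h import *
print(get_tcp_pos(),get_ft_force(),get_ft_torque(),get_ee_rot())
im=read_camera("top");cv2.imwrite("pics/top3.png",im[:,:,::-1])
cv2.imwrite("pics/ztop3.png",cv2.resize(cv2.convertScaleAbs(im[:,:,::-1],alpha=1.7)[190:310,160:300],None,fx=4,fy=4,interpolation=2))
E
```

```text
[0.49413921 0.23762081 0.07963537] [0.3386066  0.23240202 4.48876175] [-0.01601101 -0.20910564  0.09226072] [-4.40569032e-04  9.99999349e-01  6.00729387e-05  1.05066320e-03]
```

View pics/ztop3.png

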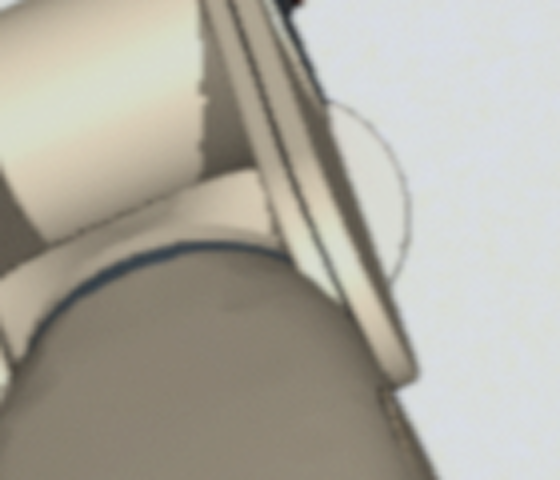

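```bash
python3 - <<'E'
from h import *
print(88*get_grip_width())
s=cv2.imread("pics/side3.png")
for z in(.068,.126,.128):
  print(z,[proj("side",[.4935+dx,.2375+dy,z]).round(1).tolist() for dx,dy in((0,0),(.004,0),(0,.004))])
c=cv2.convertScaleAbs(s,alpha=2.2)[160:230,265:315]
cv2.imwrite("pics/c3.png",cv2.resize(c,None,fx=8,fy=8,interpolation=cv2.INTER_CUBIC))
E
```

```text
56.58515865421734
0.068 [[289.9, 197.7], [291.5, 197.5], [289.4, 196.8]]
0.126 [[289.2, 175.8], [290.9, 175.6], [288.8, 174.9]]
0.128 [[289.2, 175.0], [290.9, 174.8], [288.7, 174.2]]
```

View pics/c3.png

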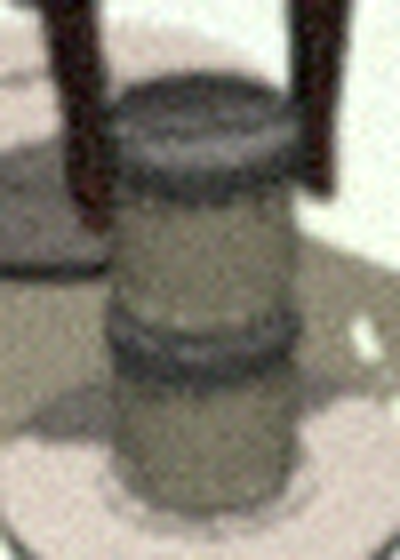

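```bash
python3 - <<'E'
from h import *
movel([.4933,.2373,.092],v=.08); wait(.1)
print(88*get_grip_width(),ft(5),np.mean([get_ft_torque() for _ in range(5)],0),get_tcp_pos())
im=read_camera("side")[:,:,::-1];cv2.imwrite("pics/side4.png",im);print(get_time())
c=cv2.convertScaleAbs(im,alpha=2.2)[150:230,255:325]
cv2.imwrite("pics/c4.png",cv2.resize(c,None,fx=7,fy=7,interpolation=cv2.INTER_CUBIC))
print([((proj("side",[.4933+d,.2373-.01,.092])-[255,150]+.5)*7).round() for d in(-.03,.03)])
E
```

```text
56.191158321967585 [ 0.20007542 -0.46597022 -2.57765686] [-0.07262707  0.06240094  0.01506477] [0.4928367  0.2370771  0.09156598]
23.5083
[array([162., 304.]), array([342., 278.])]
```

View pics/c4.png

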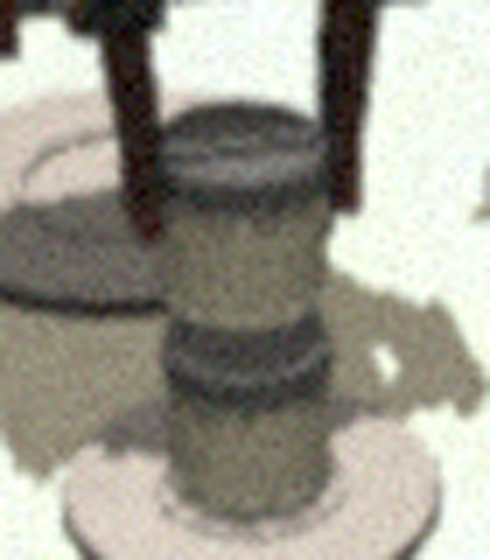

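```bash
python3 - <<'E'
from h import *
for d in(-.0575,-.044,.044,.0575):
  for dy in (-.01,.01): print(d,dy,proj("side",[.4775+d,-.1325+dy,.11]).round(1))
s=cv2.convertScaleAbs(cv2.imread("pics/side2.png"),alpha=2)[190:330,260:400]
cv2.imwrite("pics/c5.png",cv2.resize(s,None,fx=4,fy=4,interpolation=2))
s=cv2.convertScaleAbs(cv2.imread("pics/side1.png"),alpha=2)[280:450,340:520]
cv2.imwrite("pics/c6.png",cv2.resize(s,None,fx=3,fy=3,interpolation=2))
E
```

```text
-0.0575 -0.01 [302.9 305.5]
-0.0575 0.01 [299.6 296.9]
-0.044 -0.01 [311.1 303.8]
-0.044 0.01 [307.6 295.2]
0.044 -0.01 [362.5 292.8]
0.044 0.01 [358.1 284.8]
0.0575 -0.01 [370.1 291.2]
0.0575 0.01 [365.6 283.2]
```

View pics/c5.png

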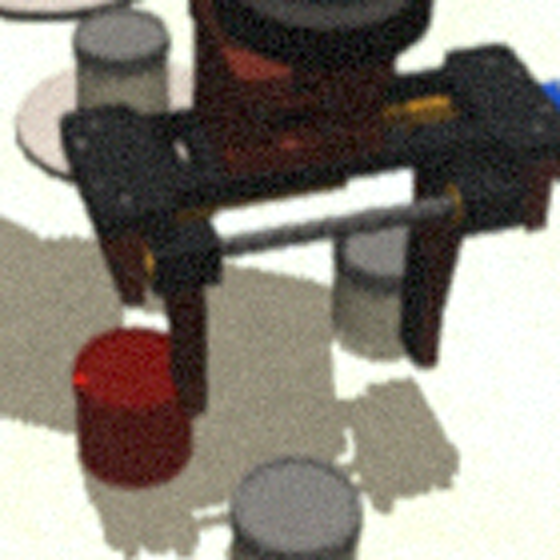

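View pics/c6.png

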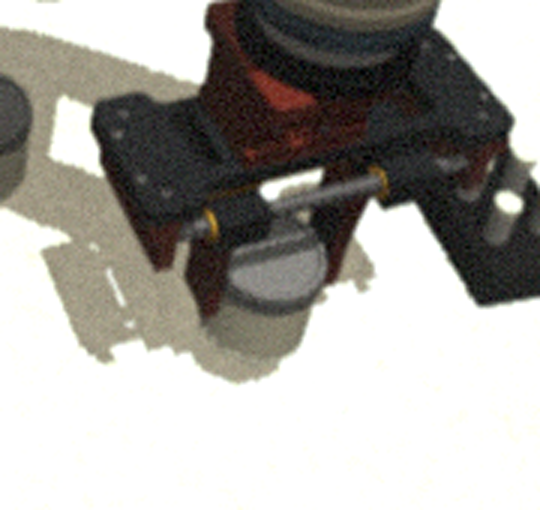

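Jar 2 stopped about 2 mm high, and the moment points to contact on the +x side. I'll shift toward −x and feel for it again.

```bash
cat >> h.py <<'E'
def probe(x,y,z0,z1,F=5):
    movel([x,y,z0],v=.1); wait(.1); a=ft(5); b=np.mean([get_ft_torque() for _ in range(3)],0)
    h=movel([x,y,z1],v=.03,until_force=F); wait(.05); a2=ft(5); b2=np.mean([get_ft_torque() for _ in range(3)],0)
    print(x,y,h,"tcp",np.round(get_tcp_pos(),4),"dF",np.round(a2-a,2),"dT",np.round(b2-b,3),"w",round(88*get_grip_width(),2),"t",round(get_time(),2))
E
python3 - <<'E'
from h import *
probe(.4908,.2373,.086,.0765)
E
```

```text
0.4908 0.2373 True tcp [0.4914 0.2375 0.0792] dF [0.93 0.04 5.81] dT [ 0.056 -0.363  0.065] w 56.22 t 24.38
```

```bash
python3 - <<'E'
from h import *
print([round(88*get_grip_width(),2) for _ in range(4)],get_ft_force())
a=np.mean([read_camera("side")[:,:,::-1].astype(float) for _ in range(5)],0)
np.save("s5.npy",a);cv2.imwrite("pics/side5.png",a.astype(np.uint8))
c=np.clip(a*2.2,0,255).astype(np.uint8)[160:230,255:325]
cv2.imwrite("pics/c7.png",cv2.resize(c,None,fx=8,fy=8,interpolation=cv2.INTER_CUBIC))
E
```

```text
[56.22, 56.22, 56.22, 56.22] [0.32497425 0.55592263 2.83303145]
```

View pics/c7.png

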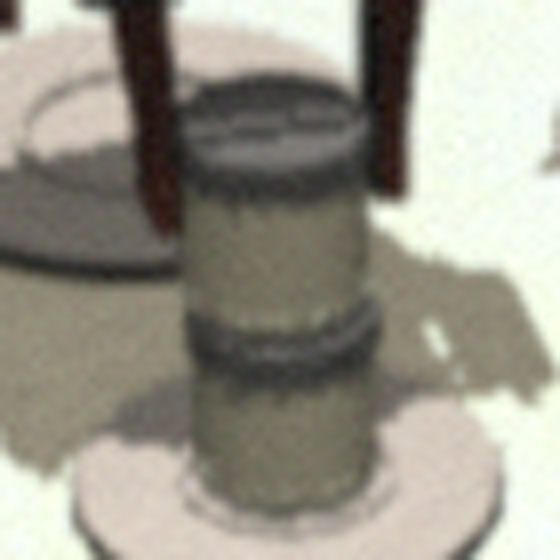

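```bash
python3 - <<'E'
from h import *
probe(.4922,.2350,.0845,.0762)
probe(.4922,.2395,.0845,.0762)
E
```

```text
0.4922 0.235 True tcp [0.4924 0.2352 0.0788] dF [0.09 0.1  5.81] dT [ 0.164 -0.157  0.043] w 56.44 t 25.46
0.4922 0.2395 True tcp [0.4924 0.2396 0.0784] dF [-0.03 -0.53  6.34] dT [ 0.056 -0.136  0.189] w 56.13 t 26.3
```

Height hardly changes with lateral position, so the jar is inside the lip but slightly rotated in the pads. A firmer press should flatten it.

```bash
python3 - <<'E'
from h import *
probe(.4924,.2378,.083,.0755,14)
a=np.mean([read_camera("side")[:,:,::-1].astype(float) for _ in range(4)],0)
c=np.clip(a*2.2,0,255).astype(np.uint8)[160:230,255:325]
cv2.imwrite("pics/c8.png",cv2.resize(c,None,fx=8,fy=8,interpolation=cv2.INTER_CUBIC))
E
```

```text
0.4924 0.2378 True tcp [0.4929 0.238  0.0779] dF [-0.03 -0.33  7.52] dT [-0.032 -0.142  0.107] w 56.28 t 27.12
```

View pics/c8.png

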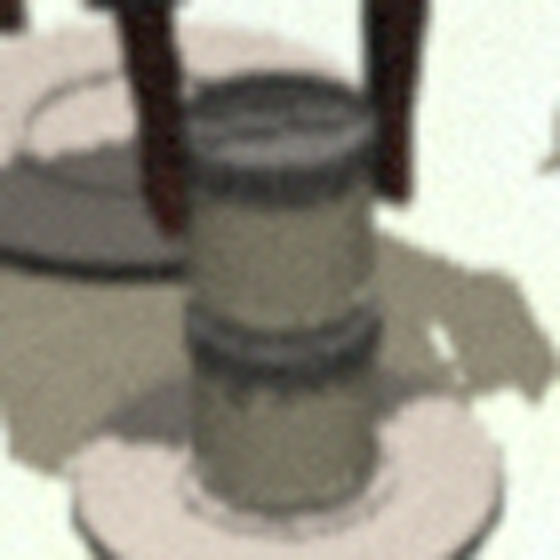

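```bash
python3 - <<'E'
from h import *
h=movel([.4926,.2378,.0755],v=.03,until_force=9); wait(.1); print(h,get_tcp_pos(),ft(5),get_ft_torque())
command_gripper(1.0); movel([.4926,.2378,.17],v=.25)
move_pose([.5782,.0225,.11],Q)
for n in("top","side"):
    a=np.mean([read_camera(n)[:,:,::-1].astype(float) for _ in range(3)],0)
    cv2.imwrite(f"pics/{n}6.png",a.astype(np.uint8))
    y,x=(190,165) if n=="top" else (155,255)
    c=np.clip(a*1.6,0,255).astype(np.uint8)[y:y+80,x:x+120]
    cv2.imwrite(f"pics/z{n}6.png",cv2.resize(c,None,fx=6,fy=6,interpolation=cv2.INTER_CUBIC))
print(get_time())
E
```

```text
False [0.4933477  0.2382578  0.07758065] [-5.57551674 -2.19156412 22.31161687] [-0.42755771  0.94579493  0.12187966]
30.2083
```

```bash
sleep 0
```

```text
(no output)
```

View pics/ztop6.png

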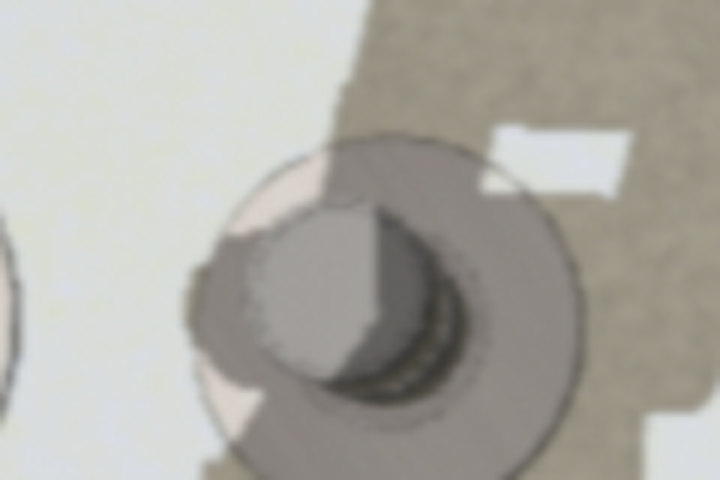

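View pics/zside6.png

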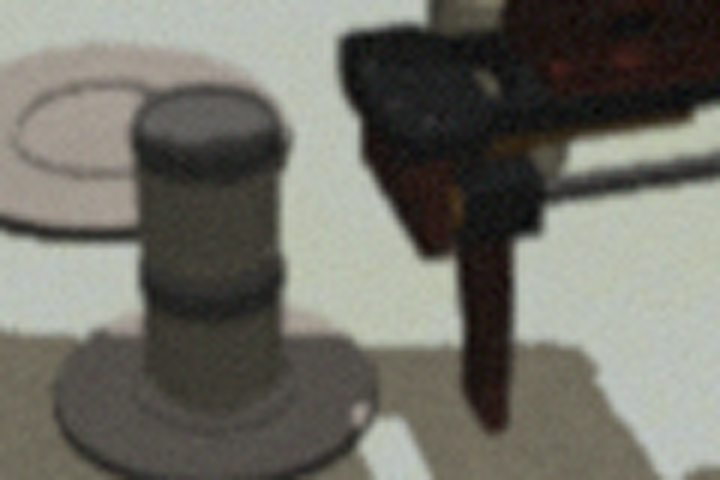

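```bash
python3 - <<'E'
from h import *
print(ray("top",165+340/6-.42,190+293/6-.42,.126))
T=lambda x,y,z,r=.029:[((np.array([f([proj("top",[x+r*np.cos(a),y+r*np.sin(a),z])[i] for a in np.linspace(0,6.28,200)]) for i in(0,1)])-[165,190]+.5)*6).round() for f in(np.min,np.max)]
print("upper pred",T(.4935,.2378,.126),"lower",T(.4935,.2378,.068), "lower(.495,.2378)",T(.495,.2378,.068))
print("disc",T(.4935,.238,.008,.0655))
S=lambda x,y,z,r=.029:[((np.array([f([proj("side",[x+r*np.cos(a),y+r*np.sin(a),z])[i] for a in np.linspace(0,6.28,200)]) for i in(0,1)])-[255,155]+.5)*6).round() for f in(np.min,np.max)]
print("side up top",S(.4935,.2378,.127),"up bot",S(.4935,.2378,.11),"lo bot",S(.4935,.2378,.052),"disc",S(.4935,.2378,.008,.0655))
E
```

```text
[0.49203253 0.23730617 0.126     ]
upper pred [array([243., 194.]), array([435., 384.])] lower [array([275., 219.]), array([458., 401.])] lower(.495,.2378) [array([275., 214.]), array([458., 396.])]Traceback (most recent call last):
  File "<stdin>", line 5, in <module>
  File "<stdin>", line 3, in <lambda>
  File "h.py", line 31, in proj
    c=camera_info(cam);K=np.array(c["intrinsics"]);T=np.array(c["T"])
ValueError: time passes only in moves, steps and waits
```

```bash
sed -i 's/camera_info(cam)/CI(cam)/g' h.py; cat >> h.py <<'E'
_C={}
def CI(n):
    if n not in _C: _C[n]=camera_info(n)
    return _C[n]
E
python3 - <<'E'
from h import *
def S(cam,o,x,y,z,r=.029):
    P=np.array([proj(cam,[x+r*np.cos(a),y+r*np.sin(a),z]) for a in np.linspace(0,6.28,100)])
    return ((P.min(0)-o+.5)*6).round().tolist()+((P.max(0)-o+.5)*6).round().tolist()
for nm,z,r in(("up top",.127,.029),("up bot",.11,.029),("lo top",.069,.029),("lo bot",.052,.029),("disc",.008,.0655)):
    print(nm,"top",S("top",[165,190],.4935,.2378,z,r),"side",S("side",[255,155],.4935,.2378,z,r))
a=cv2.imread("pics/top6.png").astype(float); c=np.clip(a*2.2-60,0,255).astype(np.uint8)[215:265,195:250]
cv2.imwrite("pics/c9.png",cv2.resize(c,None,fx=12,fy=12,interpolation=cv2.INTER_CUBIC))
a=cv2.imread("pics/side6.png").astype(float); c=np.clip(a*2.5-20,0,255).astype(np.uint8)[165:235,265:315]
cv2.imwrite("pics/c10.png",cv2.resize(c,None,fx=8,fy=8,interpolation=cv2.INTER_CUBIC))
E
```

```text
up top top [242.0, 193.0, 434.0, 384.0] side [130.0, 87.0, 285.0, 164.0]
up bot top [252.0, 201.0, 441.0, 389.0] side [132.0, 126.0, 286.0, 204.0]
lo top top [274.0, 219.0, 457.0, 400.0] side [137.0, 217.0, 287.0, 298.0]
lo bot top [283.0, 226.0, 463.0, 405.0] side [139.0, 254.0, 287.0, 335.0]
disc top [196.0, 135.0, 588.0, 526.0] side [52.0, 296.0, 379.0, 484.0]
```

View pics/c9.png

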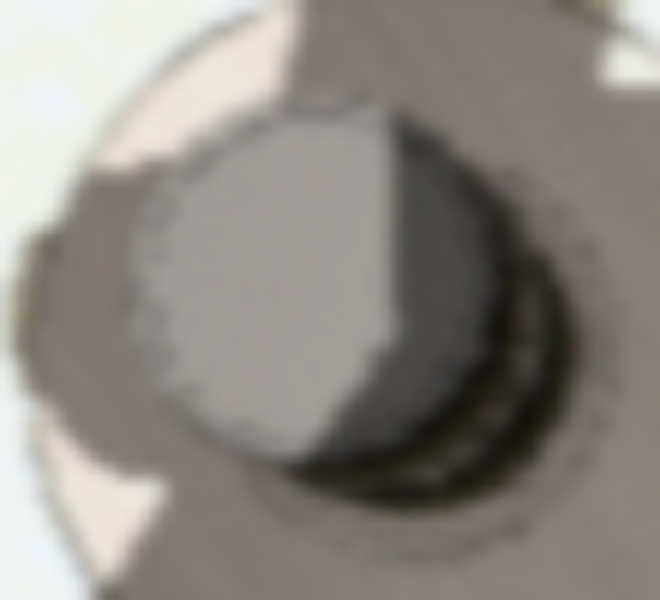

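View pics/c10.png

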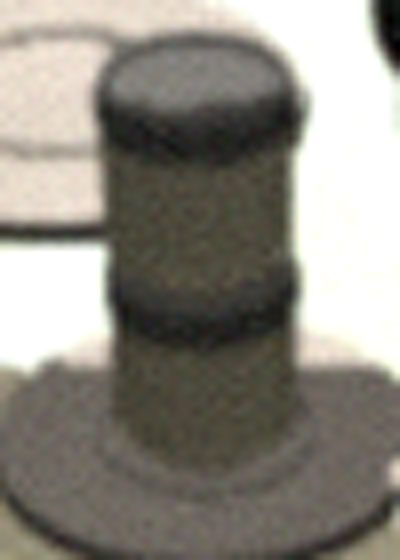

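Jar 2 looks close to seated, but the pictures leave about 1–2 mm of doubt about its height. With time in hand, I'll feel the lid height with the shut fingertips; it should be at z = 0.124.

```bash
python3 - <<'E'
from h import *
p=get_tcp_pos(); movel([p[0],p[1],.16],v=.25); command_gripper(0.0)
x,y=.493,.238
move_pose([x,y,.145],Q)
for dx,dy in((0,0),(.008,0),(-.008,0),(0,.01),(0,-.01)):
    movel([x+dx,y+dy,.131],v=.1)
    h=movel([x+dx,y+dy,.118],v=.025,until_force=2.5); print(dx,dy,h,np.round(get_tcp_pos(),4),np.round(get_ft_force(),1),round(get_time(),1))
    movel([x+dx,y+dy,.131],v=.1)
E
```

```text
0 0 False [0.493  0.2381 0.118 ] [-0.  -0.1 -0.1] 33.8
0.008 0 False [0.501  0.238  0.1179] [ 0.2 -0.6 -0.3] 35.0
-0.008 0 False [0.485  0.238  0.1179] [ 0.3 -0.6  0.3] 36.2
0 0.01 False [0.493  0.248  0.1179] [ 0.7 -0.1 -0.5] 37.5
0 -0.01 False [0.493  0.2281 0.1179] [-0.4 -0.5  0.9] 38.8
```

```bash
python3 - <<'E'
from h import *
print(get_grip_width(),get_tcp_pos(),get_time(),get_ee_rot())
a=np.mean([read_camera("side")[:,:,::-1].astype(float) for _ in range(2)],0)
c=np.clip(a*1.8,0,255).astype(np.uint8)[110:250,220:380]
cv2.imwrite("pics/c11.png",cv2.resize(c,None,fx=4,fy=4,interpolation=cv2.INTER_CUBIC))
E
```

```text
0.009660918658379713 [0.49365205 0.22828588 0.13171653] 39.0417 [-4.00079641e-04  9.99999531e-01 -3.50556485e-05  8.81030392e-04]
```

View pics/c11.png

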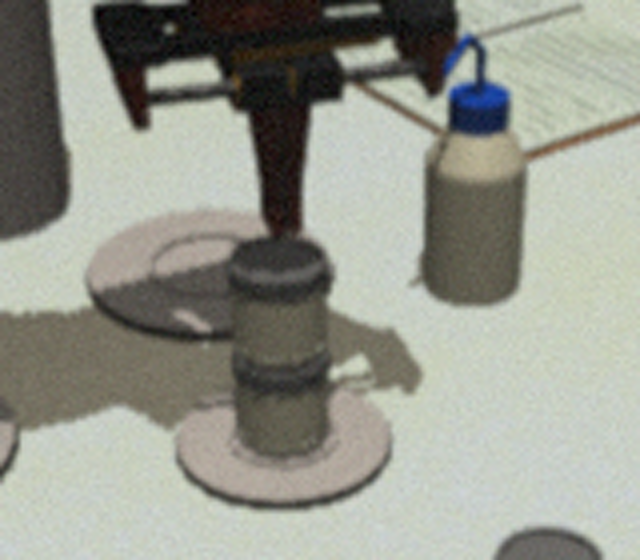

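```bash
python3 - <<'E'
from h import *
x,y=.493,.238
for dx in(.007,-.007):
    movel([x+dx,y,.122],v=.15)
    h=movel([x+dx,y,.095],v=.04,until_force=2.5); wait(.05); print(h,np.round(get_tcp_pos(),4),np.round(get_ft_force(),1),round(get_time(),1))
movel([x,y,.15],v=.25)
E
```

```text
True [0.5001 0.2379 0.1033] [-1.7 -1.   8.1] 40.0
True [0.486  0.238  0.1033] [-1.2 -0.8  6. ] 40.8
```

```bash
python3 - <<'E'
from h import *
x,y=.56,.12
move_pose([x,y,.06],Q); movel([x,y,-.012],v=.2)
h=movel([x,y,-.026],v=.03,until_force=2.5); wait(.05); print(h,np.round(get_tcp_pos(),4),np.round(get_ft_force(),1),round(get_time(),1))
movel([x,y,.08],v=.3)
E
```

```text
True [ 0.5607  0.1201 -0.0236] [-1.   0.1  6.8] 42.8
```

```bash
python3 - <<'E'
from h import *
x,y=.493,.238
move_pose([x,y,.125],Q)
for dy in(0,.009,-.009):
    movel([x,y+dy,.107],v=.15)
    h=movel([x,y+dy,.095],v=.03,until_force=2.5); wait(.03); print(h,np.round(get_tcp_pos(),4),np.round(get_ft_force(),1),round(get_time(),1))
movel([x,y,.13],v=.25)
a=np.mean([read_camera("side")[:,:,::-1].astype(float) for _ in range(2)],0)
c=np.clip(a*1.8,0,255).astype(np.uint8)[110:250,220:380]
cv2.imwrite("pics/c12.png",cv2.resize(c,None,fx=4,fy=4,interpolation=cv2.INTER_CUBIC))
print(get_time())
E
```

```text
True [0.494  0.2376 0.1033] [-1.1 -1.1  6.5] 44.5
True [0.4933 0.2472 0.1034] [ 0.1 -0.4  6. ] 45.1
True [0.4934 0.2294 0.1033] [-0.3 -0.9  5.8] 45.7
46.0333
```

View pics/c12.png

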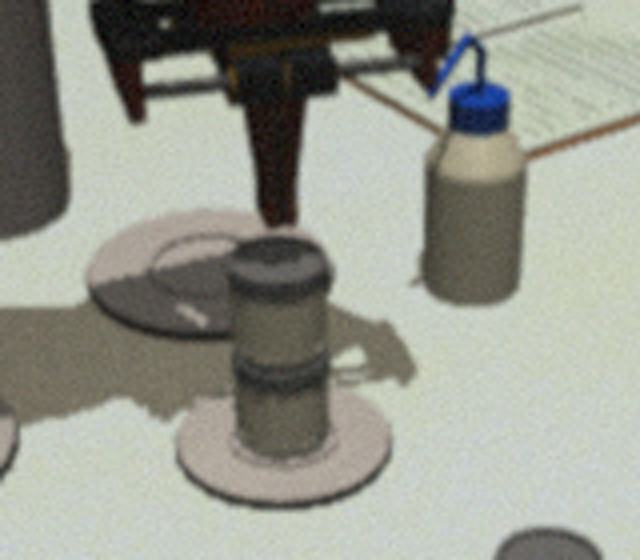

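The lid is level to 0.1 mm at all five points. I'll touch jar 1's lid (58 mm above the bench) as a height reference on the way.

```bash
python3 - <<'E'
from h import *
x,y=.5785,.0228
move_pose([x,y,.06],Q); movel([x,y,.044],v=.15)
h=movel([x,y,.025],v=.03,until_force=2.5); wait(.03); print(h,np.round(get_tcp_pos(),4),np.round(get_ft_force(),1),round(get_time(),1))
movel([x,y,.09],v=.3)
E
```

```text
True [0.579  0.023  0.0344] [-0.8  0.6  7.2] 47.7
```

```bash
python3 - <<'E'
from h import *
s2=cv2.imread("pics/side2.png");s6=cv2.imread("pics/side6.png")
print(proj("side",[.4932,.2377,.068])-proj("side",[.4932,.2377,.126]),proj("side",[.4932,.2377,.068])-proj("side",[.4932,.2377,.129]))
for nm,im,v0,v1 in(("2",s2,185,222),("6",s6,163,218)):
    g=cv2.cvtColor(im,cv2.COLOR_BGR2GRAY).astype(float)
    p=g[v0:v1,284:296].mean(1); print(nm,v0,p.round().astype(int).tolist())
E
```

```text
[ 0.67907125 21.91876868] [ 0.715494   23.09440655]
2 185 [105, 102, 96, 84, 74, 66, 60, 54, 51, 61, 65, 66, 65, 65, 64, 63, 65, 64, 57, 46, 33, 29, 32, 36, 46, 52, 56, 59, 58, 59, 52, 38, 26, 22, 21, 24, 22]
6 163 [114, 108, 103, 100, 98, 86, 61, 46, 54, 59, 59, 60, 60, 59, 54, 43, 34, 28, 25, 22, 22, 24, 29, 35, 38, 38, 37, 38, 37, 37, 37, 37, 37, 38, 37, 39, 39, 38, 34, 32, 30, 26, 23, 22, 22, 29, 34, 37, 37, 37, 37, 36, 37, 37, 37]
```

Jar 1's lid and the bench give the same fingertip offset of 23.6 mm, and the side picture shows the same thing: jar 2 is level but about 3 mm high. The real fingertips are also above the nominal TCP, so my grips were high. I'll regrip jar 2 lower down and reseat it with small offsets.

```bash
python3 - <<'E'
from h import *
t0=get_time()
command_gripper(1.0)
x,y=.4928,.2378
move_pose([x,y,.15],Q); movel([x,y,.065],v=.25); f0=ft(3); command_gripper(0.0)
print("w",88*get_grip_width(),get_tcp_pos(),get_time())
movel([x,y,.068],v=.1); print(ft(3)-f0)
for dx,dy in((0,0),(.003,0),(-.003,0),(0,.003),(0,-.003)):
    movel([x+dx,y+dy,.0665],v=.08)
    h=movel([x+dx,y+dy,.0605],v=.03,until_force=5); p=get_tcp_pos()
    print(dx,dy,h,np.round(p,4),np.round(get_ft_force(),1),np.round(get_ft_torque(),2),round(get_time(),2))
    if p[2]<.0632: break
    if get_time()>55.5: break
E
```

```text
w 56.060946970134104 [0.49285037 0.23798384 0.06554592] 51.5167
[-0.36547869 -0.32210786 -2.81333391]
0 0 True [0.493  0.238  0.0647] [-1.5 -0.6  3.9] [-0.12  0.13  0.1 ] 52.27
0.003 0 True [0.4961 0.238  0.064 ] [-1.7  0.3  4.4] [-0.07  0.2   0.1 ] 52.73
-0.003 0 True [0.4901 0.2379 0.0636] [ 0.4 -0.4  4.2] [-0.07 -0.03  0.13] 53.19
0 0.003 True [0.4929 0.241  0.0633] [-0.7  1.7  2.6] [0.01 0.09 0.07] 53.65
0 -0.003 True [0.4932 0.2349 0.063 ] [-0.2  0.8  3.3] [-0.02 -0.09  0.03] 54.12
```

```bash
python3 - <<'E'
from h import *
movel([.4928,.2378,.0628],v=.1)
print(get_tcp_pos(),get_ft_force(),get_time())
a=np.mean([read_camera("side")[:,:,::-1].astype(float) for _ in range(4)],0)
cv2.imwrite("pics/side7.png",a.astype(np.uint8))
def prof(a): return cv2.cvtColor(a.astype(np.uint8),cv2.COLOR_BGR2GRAY)[163:235,284:296].mean(1).round().astype(int).tolist()
print(prof(a));print(prof(cv2.imread("pics/side5.png")));print(prof(cv2.imread("pics/side4.png")))
c=np.clip(a*2.4,0,255).astype(np.uint8)[165:235,255:325]
cv2.imwrite("pics/c13.png",cv2.resize(c,None,fx=8,fy=8,interpolation=cv2.INTER_CUBIC))
E
```

```text
[0.49339693 0.23801768 0.06297316] [ 0.81954855 -0.74380864  2.00297575] 54.3667
[108, 103, 98, 94, 91, 78, 48, 27, 27, 29, 29, 34, 40, 38, 38, 47, 52, 43, 30, 26, 25, 27, 35, 43, 50, 51, 51, 51, 51, 51, 51, 51, 50, 51, 51, 52, 54, 49, 38, 34, 36, 35, 28, 27, 28, 34, 43, 49, 51, 52, 51, 51, 51, 51, 51, 51, 51, 52, 52, 50, 48, 62, 72, 75, 85, 93, 95, 94, 94, 94, 92, 81]
[108, 102, 97, 95, 92, 80, 52, 30, 26, 30, 34, 40, 39, 38, 48, 54, 54, 45, 33, 26, 25, 26, 34, 43, 49, 50, 51, 51, 51, 51, 51, 50, 51, 50, 50, 52, 55, 51, 39, 33, 36, 37, 30, 26, 27, 32, 40, 46, 50, 52, 51, 51, 51, 51, 51, 51, 50, 52, 53, 50, 48, 61, 73, 75, 86, 94, 95, 94, 94, 94, 93, 81]
[102, 75, 38, 26, 29, 33, 38, 42, 40, 45, 54, 55, 50, 38, 28, 26, 26, 32, 38, 44, 46, 50, 51, 51, 49, 52, 51, 51, 50, 52, 50, 52, 54, 47, 35, 31, 31, 29, 32, 33, 39, 37, 30, 26, 28, 33, 41, 46, 50, 51, 50, 54, 52, 51, 51, 51, 52, 52, 53, 52, 48, 61, 74, 75, 85, 94, 95, 95, 95, 94, 93, 81]
```

View pics/c13.png

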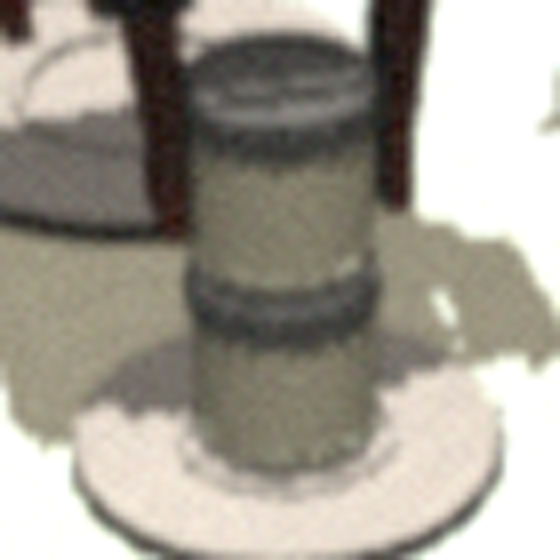

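```bash
python3 - <<'E'
from h import *
x,y=.4928,.2378
for dx,dy in((-.004,-.004),(.0045,-.0035),(.004,.004),(-.004,.004)):
    movel([x+dx,y+dy,.0655],v=.12)
    h=movel([x+dx,y+dy,.0595],v=.03,until_force=5); p=get_tcp_pos()
    print(dx,dy,h,np.round(p,4),np.round(get_ft_force(),1),np.round(get_ft_torque(),2),round(get_time(),2))
    if p[2]<.0612: break
movel([x,y,.0655],v=.12)
a=np.mean([read_camera("side")[:,:,::-1].astype(float) for _ in range(2)],0)
c=np.clip(a*2.4,0,255).astype(np.uint8)[165:235,255:325]
cv2.imwrite("pics/c14.png",cv2.resize(c,None,fx=8,fy=8,interpolation=cv2.INTER_CUBIC)); print(get_time())
E
```

```text
-0.004 -0.004 True [0.4887 0.2338 0.0625] [-1.  -0.5  5. ] [-0.15  0.17  0.1 ] 55.02
0.0045 -0.0035 True [0.4971 0.2344 0.0624] [-2.2 -0.6  5.1] [0.07 0.13 0.03] 55.48
0.004 0.004 True [0.497  0.242  0.0621] [-1.  -0.9  5.3] [-0.15  0.12  0.11] 55.95
-0.004 0.004 True [0.489  0.2419 0.0619] [0.2 0.1 3.2] [-0.01 -0.01 -0.04] 56.42
56.7667
```

View pics/c14.png

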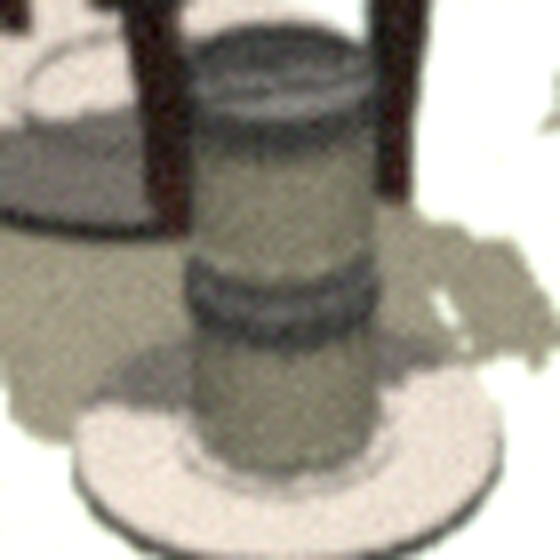

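Each press nudged jar 3 by about 1–2 mm, so jar 2 is engaged in the lip with about 2 mm of play. I'll re-centre, release, and go straight to jar 1 with a lower grip.

```bash
python3 - <<'E'
from h import *
x,y=.4933,.2373
movel([x+.0025,y-.0025,.0655],v=.12)
movel([x+.0025,y-.0025,.0590],v=.04,until_force=5)
movel([x,y,.0640],v=.1)
h=movel([x,y,.0585],v=.04,until_force=5); print(h,np.round(get_tcp_pos(),4),get_time())
command_gripper(1.0); movel([x,y,.15],v=.35)
X,Y=.5783,.0226
move_pose([X,Y,.07],Q); movel([X,Y,-.003],v=.25); command_gripper(0.0)
print("w",88*get_grip_width(),get_time())
f0=get_ft_force(); movel([X,Y,.14],v=.35); move_pose([x,y,.145],Q)
print(get_ft_force()-f0,get_time())
cv2.imwrite("pics/side8.png",read_camera("side")[:,:,::-1])
movel([x,y,.129],v=.12)
h=movel([x,y,.117],v=.03,until_force=4); print(h,np.round(get_tcp_pos(),4),np.round(get_ft_force(),1),get_time())
a=read_camera("side")[:,:,::-1]; cv2.imwrite("pics/side9.png",a)
c=np.clip(a*2.2,0,255).astype(np.uint8)[130:235,245:335]
cv2.imwrite("pics/c15.png",cv2.resize(np.clip(a.astype(float)*2.2,0,255).astype(np.uint8)[130:235,245:335],None,fx=5.5,fy=5.5,interpolation=cv2.INTER_CUBIC))
E
```

```text
True [0.4938 0.2377 0.0599] 57.6833
w 55.338854326394184 60.7833
[ 2.76778828  0.01143901 -7.50003856] 62.2583
True [0.4939 0.2369 0.1272] [ 0.3 -0.9  3.1] 62.825
```

View pics/c15.png

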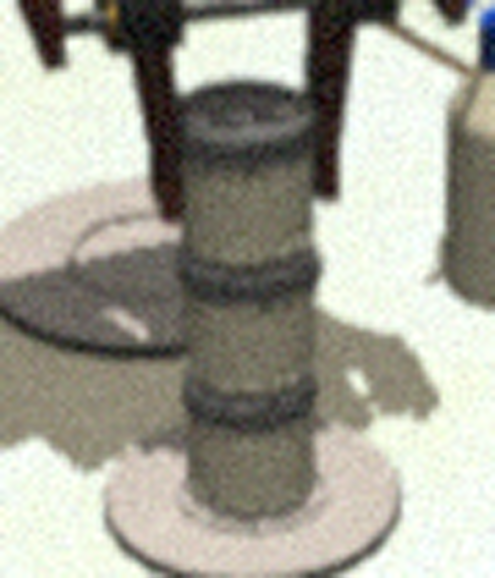

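```bash
python3 - <<'E'
from h import *
movel([.4923,.2375,.1285],v=.08)
h=movel([.4923,.2375,.1195],v=.03,until_force=9); print(h,np.round(get_tcp_pos(),4),np.round(get_ft_force(),1),get_time())
command_gripper(1.0); p=get_tcp_pos(); movel([p[0],p[1],.215],v=.35); print(get_time())
a=(read_camera("side")[:,:,::-1].astype(float)+read_camera("side")[:,:,::-1])/2
cv2.imwrite("pics/side10.png",a.astype(np.uint8))
cv2.imwrite("pics/c16.png",cv2.resize(np.clip(a*2.2,0,255).astype(np.uint8)[130:235,245:335],None,fx=5.5,fy=5.5,interpolation=cv2.INTER_CUBIC))
E
```

```text
True [0.4925 0.2376 0.127 ] [-0.6 -0.3  5.5] 63.3333
64.4167
```

View pics/c16.png

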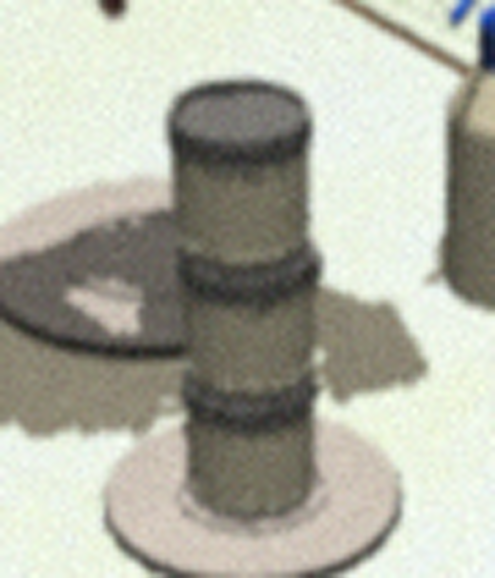

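```bash
python3 - <<'E'
from h import *
x,y=.4938,.2376
movel([x,y,.128],v=.3); command_gripper(0.0); p=get_tcp_pos()
print(np.round(p,4),88*get_grip_width(),get_time())
h=movel([x,y,.1195],v=.04,until_force=7); print(h,np.round(get_tcp_pos(),4),np.round(get_ft_force(),1),np.round(get_ft_torque(),2),get_time())
a=read_camera("side")[:,:,::-1].astype(float)
cv2.imwrite("pics/c17.png",cv2.resize(np.clip(a*2.2,0,255).astype(np.uint8)[130:235,245:335],None,fx=5.5,fy=5.5,interpolation=cv2.INTER_CUBIC))
E
```

```text
[0.494  0.2378 0.1287] 55.33799223965075 65.5667
True [0.4943 0.2384 0.1267] [-1.7 -0.   2.5] [-0.05  0.27 -0.03] 65.775
```

View pics/c17.png

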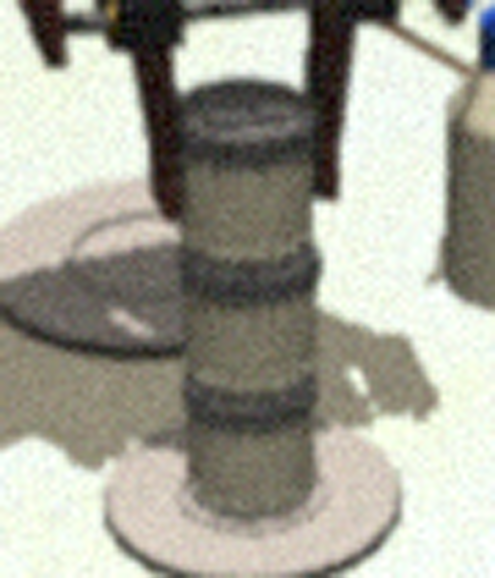

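```bash
python3 - <<'E'
from h import *
x,y=.4938,.2376
for dx,dy in((0,-.004),(0,.004)):
    movel([x+dx,y+dy,.1285],v=.12)
    h=movel([x+dx,y+dy,.1195],v=.04,until_force=6); p=get_tcp_pos()
    print(dy,h,np.round(p,4),np.round(get_ft_force(),1),np.round(get_ft_torque(),2),get_time())
    if p[2]<.1252: break
a=read_camera("side")[:,:,::-1].astype(float)
cv2.imwrite("pics/c18.png",cv2.resize(np.clip(a*2.2,0,255).astype(np.uint8)[130:235,245:335],None,fx=5.5,fy=5.5,interpolation=cv2.INTER_CUBIC))
E
```

```text
-0.004 True [0.4943 0.2339 0.1256] [-2.5 -0.   3.7] [-0.01  0.3  -0.01] 66.2833
0.004 True [0.4942 0.2418 0.125 ] [-0.3 -1.8  3.7] [-0.29 -0.03 -0.  ] 66.7417
```

View pics/c18.png

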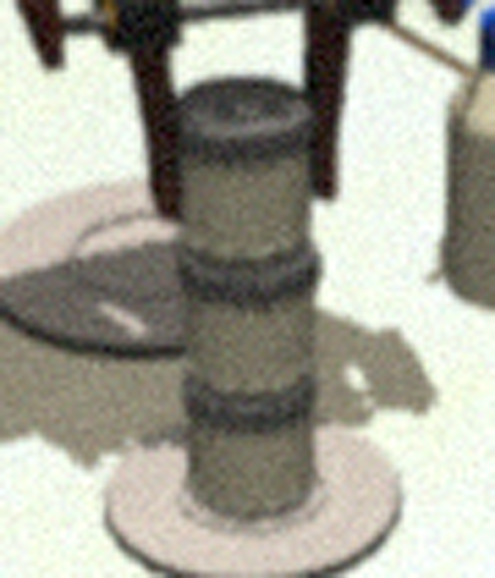

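```bash
python3 - <<'E'
from h import *
x,y=.4938,.2376
movel([x,y,.1265],v=.12)
h=movel([x,y,.1185],v=.04,until_force=5); print(h,np.round(get_tcp_pos(),4),get_time())
command_gripper(1.0); p=get_tcp_pos(); movel([p[0],p[1],.215],v=.35); print(get_time())
a=read_camera("side")[:,:,::-1].astype(float)
cv2.imwrite("pics/c19.png",cv2.resize(np.clip(a*2.2,0,255).astype(np.uint8)[130:235,245:335],None,fx=5.5,fy=5.5,interpolation=cv2.INTER_CUBIC))
E
```

```text
True [0.4946 0.238  0.1236] 67.25
68.3417
```

View pics/c19.png

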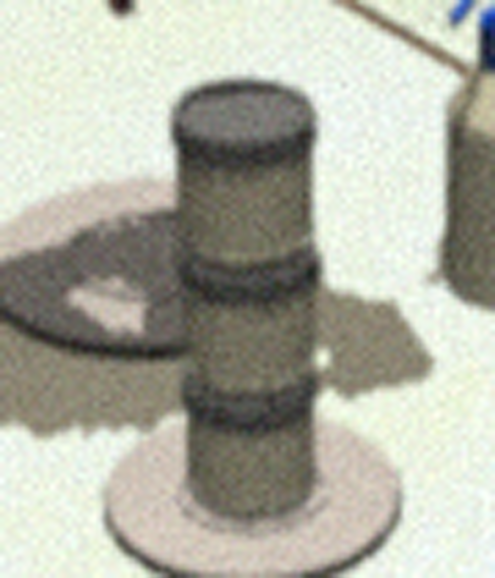

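The stack is standing straight and free of the gripper at 68.4 s, so I'm handing in now.

```bash
python3 -c "
from station import *
job_done(); print(get_time())"
```

```text
the job is handed in; nothing more can be done
the job is handed in; nothing more can be done
```

I stacked all three jars in weight order and handed in at about 68.4 s, but I could not confirm that the upper two jars sit fully in the lids below.

- **Weights:** the jar at about (0.570, −0.287) read 5.3 N and went at the bottom. The jar at (0.478, −0.133) read 3.3 N and went in the middle. The jar at (0.578, 0.023) read 1.0 N and went on top. That matches heavy, middle and light. The light jar read below its expected 1.2–1.5 N, but nothing else fits.
- **Last picture:** the stack stood free of the gripper, upright and near the middle of the smallest base, with the lids in line to about 1–2 mm sideways. The arm did not go near the tip box, the tube rack or the wash bottle, but I did not measure their positions again at the end.

These checks disagreed or failed:
- **Middle jar height:** touching its lid with the shut fingertips put it level, but about 2.9 mm higher than the nominal 58 mm step. The side view agreed. Small sideways probes with the jar held found no lower position. Bottom jar shifts of about 1 mm while I probed suggested the foot was engaged in the lip, but that is weak evidence.
- **Top jar height:** it also first met the jar below about 3 mm high. Its lid stood further above the middle one in the side view than a seated jar should. After the first release it had shifted sideways, so I regripped and reset it. I had no time to measure its height again.
- **Fingertips:** the real fingertips measured about 23 mm above the nominal TCP, so my first grips were higher on the jars than intended. The middle jar slipped slightly in the pads when I pressed it down, at up to about 22 N.

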